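# Load a porcelain palette into the sprung feeder

## Task

Draw the white porcelain paddle palette out of the wooden drying rack by its broad end, lay it down flat on the cork mat, then take it again by its handle. With it, push the sprung grey follower of the steel feeder down and slide the palette's broad end fully home under the hood, so that the spring holds it there level, handle sticking out, when you let go. Porcelain chips: grip it with no more than 40 N, never press or knock it with more than 50 N, and leave the glass bowl, the sprayer and the flower palette alone.

Things in the scene. Friction and masses are not known exactly. Their poses are not given: they have to be found in the camera images.
- palette: White porcelain paddle palette, 0.22 kg, 16 mm thick throughout, flat underneath. Broad end with six wells 100 mm long (its x) by 60 mm wide; in line on its -x side a handle 55 mm long by 28 mm wide. Origin: centre of the broad end's underside (broad end x -50 to +50, handle x -105 to -50 mm), z up. Starts in the rack, handle inside. Chips if gripped with over 40 N, or pressed or knocked with over 50 N.
- palette_handle (a point): A point on the handle's centre line, 25 mm from the broad end and 8 mm above the underside.
- rack: Wooden drying rack, fixed. Origin on the table under the stored palette's origin (within 7 mm); x is the way out. Bed 40 mm wide, 30 mm high, x -118 to +50 mm. Side walls (y 40 to 46 mm either side), back wall and roof box in x -120 to -12 mm: the handle and 38 mm of the broad end are inside, the rest is open above and beside. Drawn about 105 mm along +x, the palette is clear of the roof.
- feeder: Steel sprung feeder, fixed. Origin on the table under the origin of a palette that is fully home; the palette goes in along its +x, handle towards -x. Base plate 10 mm high, x -115 to +60 mm, 82 mm wide. Hood over x +15 to +57 mm, with cheeks (inner faces at y 35 mm either side) and an end stop at x +51.5 mm. Nothing stands beside or above the rest.
- follower_top (a point): Top face of the follower, above the feeder's origin; 62 mm above the table when up. The follower is a grey level plate 12 mm thick that moves up and down only: broad part x -50 to +50 mm, 56 mm wide; tongue x -105 to -50 mm, 18 mm wide, so a palette held by its handle can press on it from outside the hood.
- follower (a joint): How far the follower is pushed down, m: 0 up (start), 0.030 at the bottom. The damped spring pushes up with about 4 N at 0, 11.5 N at the bottom. The 16 mm palette passes under the hood when the follower is down more than 14 mm (best 17 to 22); once loaded and let go it is pressed up against the hood's underside and the joint reads about 0.014.
- rack_mouth (a point): Middle of the lower edge of the rack roof at its open side, 58 mm above the table, 12 mm back (-x) from the rack's origin. The roof is 6 mm thick.
- hood_mouth (a point): Middle of the hood roof's lower edge where the palette enters: 64 mm above the table, feeder x +15 mm. The roof is 6 mm thick; a lip from here slopes up and outward to x 0, to guide the palette in.
- mat: Flat cork mat, fixed, 200 mm (its x) by 130 mm, 4 mm thick, between the rack and the feeder. Origin: centre of its underside, on the table.
- bowl: Bystander: glass bowl, 110 mm across, 60 mm high, at the far middle of the table. Origin: centre of its underside.
- sprayer: Bystander: steel pump sprayer, 68 mm across, 160 mm high with a black knob, at the robot's right. Origin: centre of its underside.
- flower: Bystander: flower-shaped porcelain palette, 115 mm across, 14 mm high, at the robot's left. Origin: centre of its underside.
There are look-alikes about, which are no part of the job. What is shaped like the palette but blue is not meant. What is shaped like the rack but pink is not meant.

How it is judged:
By the outcome, as a careful person would: the job done as asked, in the order asked, and still so for the second after the job is handed in, with the robot touching nothing.
It also fails if it takes over 64 s, if anything falls off the work surface, if the arm or the gripper's body presses on something with over 40 N, if the wrist force passes 120 N, or if a joint passes its speed limit or range.

## Robot

A 6-joint arm with a two-finger parallel gripper is mounted at the origin on the work surface. World frame = base frame: x ahead of the robot, y to its left, z up, the work surface at z = 0. Lengths are in m, angles in rad, forces in N, time in s.
With the tool pointing down it reaches from about 0.375 to 0.9 m from the base axis. Payload 3.1 kg.
Tool frame: the origin (TCP) lies on the centre line of the jaws, within the pads' length; the fingertips stand robot.tip_reach ahead of it and the grasp point (between the pads) lies 8 mm behind it (robot.tip_reach is the distance from the TCP to the fingertips, in m); z points along the fingers, y is the line along which they close (so a half turn about z gives the same grasp; the last joint's range is limited). The gripper opens to 87 mm and grips with 3 to 60 N. Pads are 19 mm wide; open, the fingers measure 117 mm over their backs; the gripper's body (75 mm by 190 mm) begins 51 mm behind the grasp point.
Start: joints at [-1.423, 0.527, 1.433, -0, 1.181, -0.178], TCP at [0.201, -0.592, 0.234] pointing down, gripper open.
Joint ranges: [-3.08, 3.08], [-0.75, 2.2], [0.22, 2.44], [-1.43, 4.57], [0, 2.65], [-2.85, 2.85]. Speed limits (rad/s): [2.79, 2.79, 3.14, 3.14, 3.14, 3.14].

## Interface

Orientations are given as a unit quaternion [x, y, z, w].
In Python, from rig import robot gives the robot as it stands.
- The arm moves only by the tool jog_arm, never from a script. Its argument "motion" is one flat list of numbers, 7 for each row, row after row: the shift along the tool's x, y, z scaled (see below), then the turn, a rotation vector about the tool's x, y, z scaled (see below), then the gripper's target within -1 to 1 (shut at 1, half-way at 0, fully open at -1). In form: [x, y, z, rx, ry, rz, hand, x, y, z, rx, ry, rz, hand, ...]. A call has 1 to 12 rows; each row shifts and turns the commanded pose from where the row before left it, along the tool's axes as they then stand; what a row does not reach is not made up. The controller multiplies each number of a shift by 4 cm and each number of a turn by 4 degrees. A row lasts 1/8 s, in which the tool goes at most 62.5 mm and 10.7 degrees, less where a joint would pass 70% of its speed; a pose out of reach is approached as far as the arm can. A call with a number of a shift or a turn outside -1 to 1 is refused whole. A call with a gripper value outside its range is refused whole. The fingers move at their own pace and stop on an object; "grip_force" is the grip in N (left out, the last holds). Time passes only in rows, so rows that do not move let the fingers close. It gives the time, the measured TCP pose, the force, the opening and the grip force at its end, in the units of the state.
- robot.get_obs(): the state, without advancing time (a new reading comes with each control period).
- robot.camera(name): name is "side" or "top" or "wrist"; returns the picture (400x640x3 uint8, blue, green, red); there is no depth.
- robot.calibration(name): a dict with "fx", "fy", "cx", "cy" (pixels), "R" (3x3) and "t" (3): a world point X has camera coordinates R X + t; the wrist camera has in their place "T_tool_cam" (4x4, takes a point from camera to tool coordinates, whose origin is the TCP and whose axes are the flange's). Camera axes: x right, y down, z forward; pixel columns grow to the right and rows downward; lengths in m; the calibration is good to about 2 mm. A picture is of the moment at which its call begins: read the wrist's pose just before it. calibration takes no time and is no camera call.
- robot.hand_in(): hands the job in; it is judged then, once.
The state is a dict: "time": time; "q": joint angles; "joint_velocities": joint speeds; "joint_torque": joint torques, N m; "position": TCP position; "tool_rot": TCP orientation; "ft_force": force on the tool from outside, world axes, zero at the start; "moment": the same for the moment, N m; "grip_width": finger opening in m; "grip_force": force on a finger pad.
Only numpy, scipy, OpenCV 4.12 (cv2) and the standard library are available. Lean on these libraries where they do the work, as an engineer would, in place of code of your own. Each camera call takes 0.05 s, during which the arm holds its last target. There are 200 camera calls.

## Working session

There is one attempt and no reset: what is moved stays moved. The work goes in short steps, Python scripts to look and compute and a tool call to move; the robot and the scene stay as the last step left them, time stands still between calls to the robot, and variables do not carry over. Pictures are saved under pics/ and viewed, at most 10 in all, crops included, and the job is handed in when it is done.

Besides the shell and the picture viewer there is one more tool, called as name(argument=value, ...), one argument or row to a line, values as JSON. jog_arm: Moves the arm, as the interface text tells. Shifts and turns lie within -1 to 1; 1 stands for 4 cm of shift or 4 degrees of turn. Its arguments: {"type":"object","properties":{"motion":{"type":"array","items":{"type":"number"}},"grip_force":{"type":"number"}},"required":["motion"]}

```bash
mkdir -p pics; ls
python3 - <<'E'
from rig import robot
import cv2,numpy as np
print(robot.get_obs(), robot.tip_reach)
for n in("top","side"):
    cv2.imwrite(f"pics/{n}0.png",robot.camera(n))
    print(n,robot.calibration(n))
print(robot.calibration("wrist"))
E
```

```text
pics
{'time': 0.0, 'q': array([-1.42249826e+00,  5.28485018e-01,  1.43390533e+00, -6.17283289e-06,
        1.18137026e+00, -1.78523452e-01]), 'joint_velocities': array([ 0.00025448, -0.00155635, -0.00082231,  0.00197915, -0.00049463,
       -0.00100638]), 'joint_torque': array([ 8.08253990e-04, -4.40041494e+01, -1.76588738e+01,  6.32102718e-02,
        5.81855793e-02, -1.75753626e-04]), 'position': array([ 0.20055299, -0.591204  ,  0.23255905]), 'tool_rot': array([ 9.86677376e-01,  1.62685530e-01,  1.35274937e-05, -1.08389855e-03]), 'ft_force': array([ 0.09989203, -0.10389708,  0.29396148]), 'moment': array([ 0.0174524 , -0.00646967, -0.00489501]), 'grip_force': 0.0, 'grip_width': 0.08725203240326022} 0.011
top {'fx': 376.09922338938907, 'fy': 376.09922338938907, 'cx': 323.31550441508267, 'cy': 199.42991914397564, 'R': array([[-0.05726406, -0.99832395, -0.0083734 ],
       [-0.97004566,  0.05762137, -0.2359898 ],
       [ 0.23607676, -0.00539116, -0.97171946]]), 't': array([0.05249121, 0.5687054 , 0.94572779])}
side {'fx': 519.350522869058, 'fy': 519.350522869058, 'cx': 314.92912957712457, 'cy': 204.35250168493465, 'R': array([[ 0.8269692 , -0.56190858, -0.0195112 ],
       [-0.41503769, -0.58667121, -0.69538523],
       [ 0.37929626,  0.58316005, -0.71837226]]), 't': array([-0.46006625,  0.2934331 ,  1.50848245])}
{'fx': 330.4261196403378, 'fy': 330.4261196403378, 'cx': 328.045318626115, 'cy': 200.7942103022056, 'T_tool_cam': array([[-8.35688247e-04, -9.58657331e-01, -2.84561809e-01,
         7.83100674e-02],
       [ 9.99999378e-01, -5.90908305e-04, -9.46048064e-04,
         2.94969566e-04],
       [ 7.38785975e-04, -2.84562423e-01,  9.58657228e-01,
        -1.52254321e-01],
       [ 0.00000000e+00,  0.00000000e+00,  0.00000000e+00,
         1.00000000e+00]])}
```

View pics/top0.png

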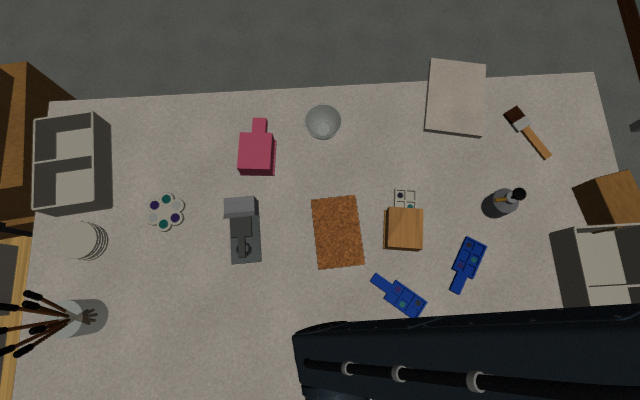

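View pics/side0.png

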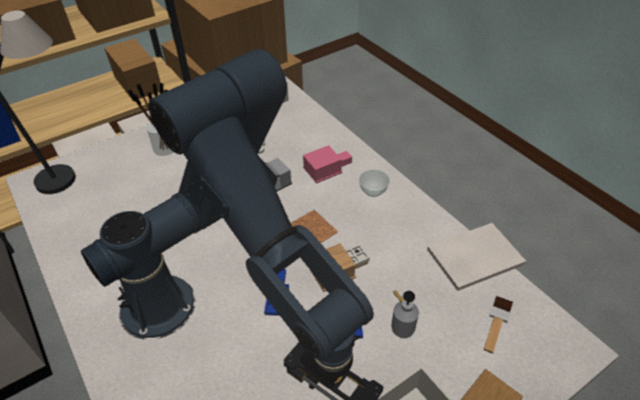

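The top view has robot +x pointing up and +y to the left. The rack roof is near (404,228), with the palette end sticking out upward at (404,197). The mat is at (337,232). The feeder is at (243,230), with its hood at the far end (240,207). I'll enlarge this area.

Run:
```python
import cv2
im=cv2.imread("pics/top0.png")
a=cv2.resize(im[180:280,215:315],None,fx=4,fy=4,interpolation=cv2.INTER_CUBIC)
b=cv2.resize(im[180:280,350:450],None,fx=4,fy=4,interpolation=cv2.INTER_CUBIC)
cv2.imwrite("pics/crop0.png",cv2.hconcat([a,b]))
```

```text
(no output)
```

View pics/crop0.png

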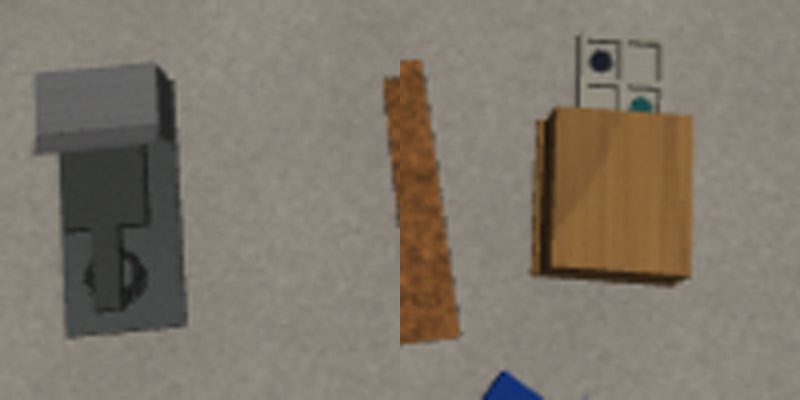

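```bash
cat > h.py <<'E'
import numpy as np,cv2
from rig import robot
from scipy.spatial.transform import Rotation as Ro
def ray(n,uv,z,pose=None):
    """pixel -> world point on the plane of height z"""
    c=robot.calibration(n); d=np.array([(uv[0]-c['cx'])/c['fx'],(uv[1]-c['cy'])/c['fy'],1])
    if pose is None: o=-c['R'].T@c['t']; d=c['R'].T@d
    else:
        p,R=pose[0],Ro.from_quat(pose[1]).as_matrix(); T=c['T_tool_cam']
        o=p+R@T[:3,3]; d=R@T[:3,:3]@d
    return o+d*(z-o[2])/d[2]
def proj(n,X,pose=None):
    c=robot.calibration(n)
    if pose is None: x=c['R']@X+c['t']
    else:
        T=c['T_tool_cam']; x=T[:3,:3].T@(Ro.from_quat(pose[1]).as_matrix().T@(X-pose[0])-T[:3,3])
    return np.array([c['fx']*x[0]/x[2]+c['cx'],c['fy']*x[1]/x[2]+c['cy']])
E
python3 - <<'E'
from h import *
np.set_printoptions(precision=4,suppress=True)
def c(l,ox,z):
    return np.array([ray("top",(x/4+ox,y/4+180),z)[:2] for x,y in l])
r=c([(153,108),(292,116),(290,278),(150,270)],350,.064);print("roof",r, r.mean(0))
print([np.linalg.norm(r[i]-r[i-1]) for i in range(4)])
x=(r[0]+r[1]-r[2]-r[3]); x/=np.linalg.norm(x); print("rack ang",np.degrees(np.arctan2(x[1],x[0])),"origin",r.mean(0)+x*.066)
f=c([(63,228),(147,227),(97,311),(124,309),(92,228),(123,226)],215,.062);print("foll",f)
b=c([(67,337),(186,325)],215,.010);print("base",b,np.linalg.norm(b[0]-b[1]))
hd=c([(36,74),(157,65)],215,.070);print("hood",hd,np.linalg.norm(hd[0]-hd[1]))
m=b.mean(0);x=hd.mean(0)-m;print("len",np.linalg.norm(x)); x/=np.linalg.norm(x)
print("fdr ang",np.degrees(np.arctan2(x[1],x[0])),m+.115*x, "via tongue", f[2:4].mean(0)+.105*x,"via hood",hd.mean(0)-.058*x)
for p in[(312,200),(355,195),(365,266),(319,270)]: print("mat",ray("top",p,.004))
E
```

```text
roof [[ 0.5406 -0.154 ]
 [ 0.5296 -0.2465]
 [ 0.4218 -0.2322]
 [ 0.4323 -0.1414]] [ 0.4811 -0.1935]
[np.float64(0.10894744804738693), np.float64(0.09312361171335035), np.float64(0.10869787675472149), np.float64(0.09142284151783943)]
rack ang -7.092887084140087 origin [ 0.5466 -0.2016]
foll [[0.4844 0.2704]
 [0.4818 0.2147]
 [0.4284 0.2481]
 [0.4287 0.2304]
 [0.4833 0.2512]
 [0.4834 0.2306]]
base [[0.417  0.2805]
 [0.4204 0.1986]] 0.08190603925719973
hood [[0.5889 0.2867]
 [0.5903 0.205 ]] 0.0817395465435613
len 0.17099743955781363
fdr ang 2.1161961758186623 [0.5336 0.2438] via tongue [0.5335 0.2431] via hood [0.5316 0.2437]
mat [0.5867 0.0514 0.004 ]
mat [ 0.5941 -0.0729  0.004 ]
mat [ 0.3915 -0.0848  0.004 ]
mat [0.3879 0.0422 0.004 ]
```

Measured sizes match the given ones: roof 92 × 108 mm, base 82 mm wide.

- **Rack:** about (0.547, -0.202), yaw -7°.
- **Feeder:** about (0.533, 0.2435), yaw +2°.
- **Mat:** centre about (0.490, -0.016).

Next I'll turn the tool and hover over the palette.

jog_arm(
  motion=[0,0,0,0,0,0.92,-1,0,0,0,0,0,0.92,-1,0,0,0,0,0,0.92,-1,0,0,0,0,0,0.92,-1,0,0,0,0,0,0.92,-1,0,0,0,0,0,0.92,-1,0,0,0,0,0,0.92,-1],
  grip_force=25,
)

```text
time: 0.98
position: [0.2006, -0.5914, 0.2329]
tool_rot: [0.998, -0.062, -0.0, -0.001]
ft_force: [-0.6, 0.5, -0.0]
grip_width: 0.0874
grip_force: 0.0
```

jog_arm(
  motion=[0.74,-0.975,0.07,0,0,0,-1,0.74,-0.975,0.07,0,0,0,-1,0.74,-0.975,0.07,0,0,0,-1,0.74,-0.975,0.07,0,0,0,-1,0.74,-0.975,0.07,0,0,0,-1,0.74,-0.975,0.07,0,0,0,-1,0.74,-0.975,0.07,0,0,0,-1,0.74,-0.975,0.07,0,0,0,-1,0.74,-0.975,0.07,0,0,0,-1,0.74,-0.975,0.07,0,0,0,-1,0.74,-0.975,0.07,0,0,0,-1,0,0,0,0,0,0,-1],
)

```text
time: 2.48
position: [0.5779, -0.203, 0.202]
tool_rot: [0.998, -0.059, -0.0, -0.0]
ft_force: [-0.0, -0.6, -0.4]
grip_width: 0.0868
grip_force: 0.0
```

Run:
```python
from h import *
o=robot.get_obs(); im=robot.camera("wrist"); cv2.imwrite("pics/w1.png",im)
np.savez("w1.npz",p=o['position'],q=o['tool_rot'])
R=Ro.from_quat(o['tool_rot']).as_matrix()
print(o['time'],o['position'],np.degrees(np.arctan2(R[1,0],R[0,0])))
```

```text
2.475 [ 0.57788621 -0.20302197  0.20198534] -6.756145431163072
```

View pics/w1.png

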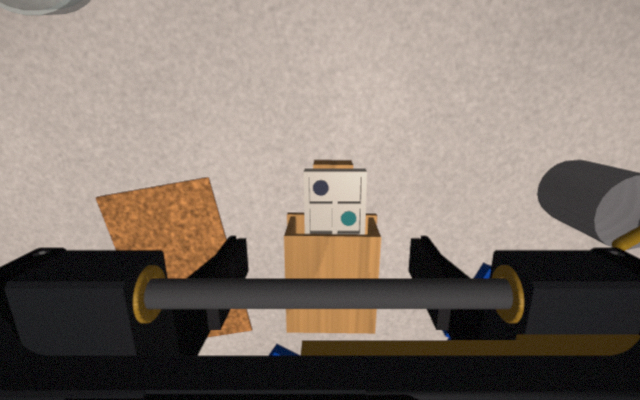

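The wrist view shows the palette's broad end at (304–366, 169–234) and the roof's front edge at row ~236, columns 286–380.

Run:
```python
from h import *
d=np.load("w1.npz");P=(d['p'],d['q'])
a,b,c,e=[ray("wrist",u,.046,P)[:2] for u in[(304,169),(366.5,169.5),(304,234),(366.5,234)]]
print(a,b,np.linalg.norm(a-b),np.degrees(np.arctan2(*( (a-b)*[-1,1])))) 
f,g=[ray("wrist",u,.064,P)[:2] for u in[(286,236),(380,236)]]
print(f,g,np.linalg.norm(f-g),(f+g)/2)
x=(a+b-c-e)/2;print(np.linalg.norm(x),np.degrees(np.arctan2(x[1],x[0])));yaw=np.radians(-7.0)
n=np.array([np.cos(yaw),np.sin(yaw)]);o=(a+b)/2-.05*n;g=o+.03*n
R=Ro.from_quat(P[1]).as_matrix();print("palette origin",o,"grip",g,"tool delta/40mm",R.T@(np.array([*g,.043])-P[0])/.04)
```

```text
[ 0.59860353 -0.18237983] [ 0.59114106 -0.24105185] 0.05914469577457553 -7.248509195934213
[ 0.54023521 -0.15827888] [ 0.52976352 -0.24661631] 0.08895593805775662 [ 0.53499937 -0.2024476 ]
0.06590197510053848 -6.453773119631947
palette origin [ 0.54524499 -0.20562237] grip [ 0.57502137 -0.20927845] tool delta/40mm [-0.05093844  0.16744932  3.97450279]
```

Width measures 59 mm against the given 60, and the yaw agrees. I'll descend and grip.

jog_arm(
  motion=[-0.05,0.17,0.6,0,0,0.05,-1,0,0,0.8,0,0,0,-1,0,0,0.8,0,0,0,-1,0,0,0.8,0,0,0,-1,0,0,0.6,0,0,0,-1,0,0,0.37,0,0,0,-1,0,0,0,0,0,0,-1],
)

```text
time: 3.4
position: [0.5724, -0.2129, 0.0431]
tool_rot: [0.998, -0.064, -0.001, -0.0]
ft_force: [1.2, -1.3, -0.7]
grip_width: 0.0871
grip_force: 0.0
```

jog_arm(
  motion=[0,0,0,0,0,0,1,0,0,0,0,0,0,1,0,0,0,0,0,0,1,0,0,0,0,0,0,1],
  grip_force=25,
)

```text
time: 3.9
position: [0.5741, -0.2123, 0.0447]
tool_rot: [0.998, -0.063, 0.001, -0.0]
ft_force: [1.5, 1.4, 2.7]
grip_width: 0.0595
grip_force: 24.9
```

jog_arm(
  motion=[0,0,-0.1,0,0,0,1,0.2,0,0,0,0,0,1,0.4,0,0,0,0,0,1,0.4,0,0,0,0,0,1,0.4,0,0,0,0,0,1,0.4,0,0,0,0,0,1,0.4,0,0,0,0,0,1,0.4,0,0,0,0,0,1,0.4,0,0,0,0,0,1,0.1,0,0,0,0,0,1,0,0,0,0,0,0,1],
)

```text
time: 5.28
position: [0.6962, -0.2279, 0.0473]
tool_rot: [0.998, -0.063, -0.001, -0.0]
ft_force: [0.1, -0.3, -2.3]
grip_width: 0.0598
grip_force: 24.9
```

jog_arm(
  motion=[0,0,-0.4,0,0,0,1,0,0,-0.5,0,0,0,1,0,0,-0.5,0,0,0,1,0,0,-0.4,0,0,-0.75,1,0,0,0,0,0,-0.75,1,0,0,0,0,0,-0.8,1,0,0,0,0,0,0,1],
)

```text
time: 6.15
position: [0.6969, -0.2284, 0.1218]
tool_rot: [1.0, 0.017, 0.001, 0.0]
ft_force: [-0.4, -0.9, -3.1]
grip_width: 0.0597
grip_force: 24.9
```

jog_arm(
  motion=[-0.3,-0.5,0,0,0,0,1,-0.5,-0.75,0,0,0,0,1,-0.5,-0.75,0,0,0,0,1,-0.5,-0.75,0,0,0,0,1,-0.5,-0.75,0,0,0,0,1,-0.5,-0.75,0,0,0,0,1,-0.5,-0.75,0,0,0,0,1,-0.24,-0.45,0,0,0,0,1,0,0,0,0,0,0,1],
)

```text
time: 7.28
position: [0.5475, -0.0143, 0.1206]
tool_rot: [1.0, 0.018, 0.0, 0.0]
ft_force: [1.0, -0.1, -1.7]
grip_width: 0.0601
grip_force: 24.9
```

Run:
```python
from h import *
o=robot.get_obs(); im=robot.camera("side"); R=Ro.from_quat(o['tool_rot']).as_matrix()
print(o['time'],o['position'],np.degrees(np.arctan2(R[1,0],R[0,0])),o['ft_force'],o['grip_width'])
u=proj("side",o['position']).astype(int);print(u)
w=robot.camera("wrist")
v=im[u[1]-50:u[1]+70,u[0]-80:u[0]+80]
cv2.imwrite("pics/s2.png",cv2.hconcat([cv2.resize(v,(400,300),interpolation=cv2.INTER_CUBIC),cv2.resize(w,(400,300))]))
```

```text
7.275 [ 0.54751191 -0.01428908  0.12056214] 2.052463652414202 [ 1.02440316 -0.07212383 -1.67844878] 0.060082027471671205
[314 201]
```

View pics/s2.png

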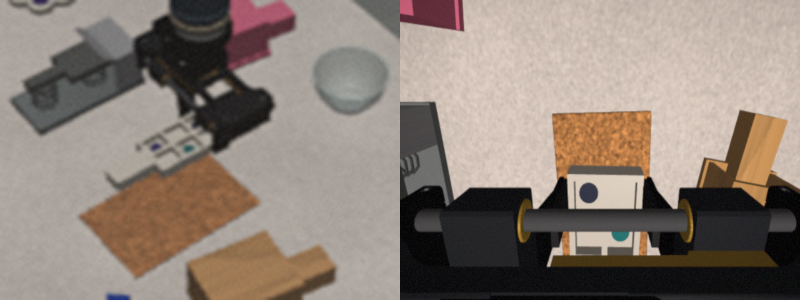

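The palette is held roughly level above the mat: it's centred in the wrist view, and in the side crop the handle points toward the base. Lowering it now.

jog_arm(
  motion=[0,0,0.5,0,0,0,1,0,0,0.6,0,0,0,1,0,0,0.6,0,0,0,1,0,0,0.4,0,0,0,1,0,0,0.2,0,0,0,1,0,0,0.12,0,0,0,1,0,0,0.08,0,0,0,1,0,0,0.03,0,0,0,1,0,0,0,0,0,0,1],
)

```text
time: 8.5
position: [0.5482, -0.0152, 0.0193]
tool_rot: [1.0, 0.017, 0.001, 0.0]
ft_force: [1.0, -0.8, -0.4]
grip_width: 0.0597
grip_force: 24.9
```

jog_arm(
  motion=[0,0,0.03,0,0,0,1,0,0,0,0,0,0,1],
)

```text
time: 8.75
position: [0.5483, -0.0153, 0.0187]
tool_rot: [1.0, 0.017, 0.001, 0.0]
ft_force: [-0.5, 0.2, 5.1]
grip_width: 0.0599
grip_force: 24.9
```

jog_arm(
  motion=[0,0,0,0,0,0,-0.6,0,0,0,0,0,0,-1,0,0,0,0,0,0,-1,0,0,-0.3,0,0,0,-1,0,0,-0.8,0,0,0,-1,0,0,-1,0,0,0,-1,-0.6,0,-1,0,0,0,-1,-0.8,0,-1,0,0,0,-1,-0.8,0,0,0,0,0,-1,0,0,0,0,0,0,-1],
)

```text
time: 10.0
position: [0.457, -0.0176, 0.1825]
tool_rot: [1.0, 0.017, -0.001, -0.0]
ft_force: [0.2, 0.0, 0.4]
grip_width: 0.0868
grip_force: 0.0
```

Run:
```python
from h import *
o=robot.get_obs(); im=robot.camera("wrist"); cv2.imwrite("pics/w3.png",im)
np.savez("w3.npz",p=o['position'],q=o['tool_rot'])
print(o['time'],o['position'],o['ft_force'])
```

```text
10.0 [ 0.45697822 -0.01755365  0.18254832] [0.23059144 0.02688117 0.40181601]
```

View pics/w3.png

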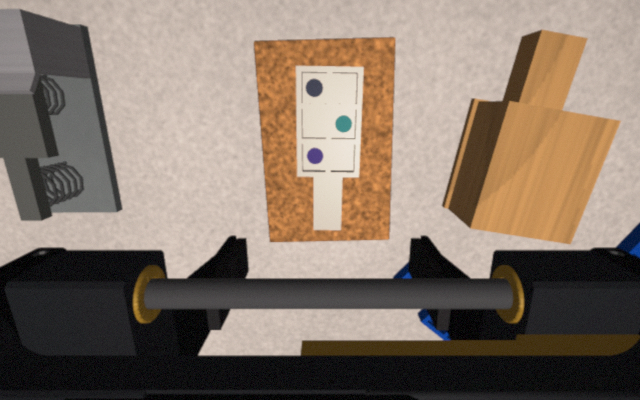

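The palette lies flat on the mat. Its broad end spans corners (296,66), (364,67), (360,178) and (297,176), and the handle ends at (314–341, 230).

Run:
```python
from h import *
d=np.load("w3.npz");P=(d['p'],d['q'])
pts=[(296,66),(364,67),(297,176.5),(360,178),(314,230),(341,230),(314,177),(342,177)]
w=np.array([ray("wrist",u,.020,P)[:2] for u in pts]);print(w)
m=np.array([(50,30),(50,-30),(-50,30),(-50,-30),(-105,14),(-105,-14),(-50,14),(-50,-14)])/1e3
# rigid fit
mc,wc=m.mean(0),w.mean(0);U,S,V=np.linalg.svd((m-mc).T@(w-wc));Rr=(U@V).T
o=wc-Rr@mc;print("origin",o,"yaw",np.degrees(np.arctan2(Rr[1,0],Rr[0,0])),"res mm",((m@Rr.T+o-w)*1e3).round(1).tolist())
g=o+Rr@[-.066,0];R=Ro.from_quat(P[1]).as_matrix();print(g,R.T@(np.array([*g,.0175])-P[0])/.04, np.degrees(np.arctan2(R[1,0],R[0,0])))
```

```text
[[ 0.56528376  0.01453822]
 [ 0.56643992 -0.0457325 ]
 [ 0.46528449  0.0130403 ]
 [ 0.46583319 -0.04828918]
 [ 0.4100658  -0.00464941]
 [ 0.41098885 -0.03219747]
 [ 0.46533778 -0.00349787]
 [ 0.46624406 -0.03072737]]
origin [ 0.51567846 -0.0164922 ] yaw 1.030944118400512 res mm [[-0.2, -0.1], [-0.2, 0.1], [-0.1, -0.4], [0.4, 0.9], [0.4, 0.3], [-0.0, -0.2], [0.1, 0.1], [-0.3, -0.7]]
[ 0.44968914 -0.0176797 ] [-1.76981384e-01 -1.29785015e-03  4.12643731e+00] 1.9381872663577921
```

jog_arm(
  motion=[-0.18,0,0.6,0,0,0.23,-1,0,0,0.8,0,0,0,-1,0,0,0.8,0,0,0,-1,0,0,0.8,0,0,0,-1,0,0,0.6,0,0,0,-1,0,0,0.35,0,0,0,-1,0,0,0.18,0,0,0,-1,0,0,0,0,0,0,-1],
)

```text
time: 11.05
position: [0.453, -0.0185, 0.0163]
tool_rot: [1.0, 0.009, 0.0, 0.0]
ft_force: [-0.3, 0.2, -0.3]
grip_width: 0.087
grip_force: 0.0
```

jog_arm(
  motion=[0,0,0,0,0,0,1,0,0,0,0,0,0,1,0,0,0,0,0,0,1,0,0,0,0,0,0,1,0,0,0,0,0,0,1],
  grip_force=34,
)

```text
time: 11.68
position: [0.4524, -0.0184, 0.0164]
tool_rot: [1.0, 0.009, 0.0, 0.0]
ft_force: [0.1, -0.6, 0.1]
grip_width: 0.0447
grip_force: 0.0
```

jog_arm(
  motion=[-0.05,0,0,0,0,0,1,0,0,0,0,0,0,1,0,0,0,0,0,0,1,0,0,0,0,0,0,1,0,0,0,0,0,0,1],
)

```text
time: 12.3
position: [0.4498, -0.0182, 0.0163]
tool_rot: [1.0, 0.009, -0.001, -0.0]
ft_force: [-1.8, -0.1, 0.9]
grip_width: 0.028
grip_force: 34.0
```

jog_arm(
  motion=[0,0,-0.15,0,0,0,1,0,0,-0.3,0,0,0,1,0,0,-0.5,0,0,0,1,0,-0.2,-0.6,0,0,0,1,0,-0.5,-0.6,0,0,0,1,0,-0.6,-0.6,0,0,0,1,0,-0.6,-0.6,0,0,0,1,0,-0.6,-0.6,0,0,0,1,0,-0.5,-0.6,0,0,0,1,0,-0.4,-0.4,0,0,0,1,0,0,-0.1,0,0,0,1,0,0,0,0,0,0,1],
)

```text
time: 13.8
position: [0.4476, 0.1172, 0.2185]
tool_rot: [1.0, 0.009, 0.0, 0.0]
ft_force: [-0.2, 0.2, -3.0]
grip_width: 0.0278
grip_force: 34.0
```

Run:
```python
from h import *
o=robot.get_obs(); im=robot.camera("wrist"); cv2.imwrite("pics/w4.png",im)
np.savez("w4.npz",p=o['position'],q=o['tool_rot'])
print(o['time'],o['position'],o['ft_force'],o['moment'],o['grip_width'])
s=robot.camera("side"); u=proj("side",o['position']+[.07,0,0]).astype(int);print(u)
cv2.imwrite("pics/s4.png",s)
v=s[u[1]-50:u[1]+50,u[0]-80:u[0]+80]
cv2.imwrite("pics/w4b.png",cv2.vconcat([cv2.resize(im[0:300],(640,300)),cv2.resize(v,(480,300),interpolation=cv2.INTER_CUBIC).copy() if 0 else cv2.copyMakeBorder(cv2.resize(v,(480,300),interpolation=cv2.INTER_CUBIC),0,0,0,160,cv2.BORDER_CONSTANT)]))
```

```text
13.8 [0.44760289 0.11716374 0.21845919] [-0.172111    0.18282565 -3.03311598] [ 0.03987041  0.13747495 -0.01954139] 0.02782576922321841
[282 158]
```

View pics/w4b.png

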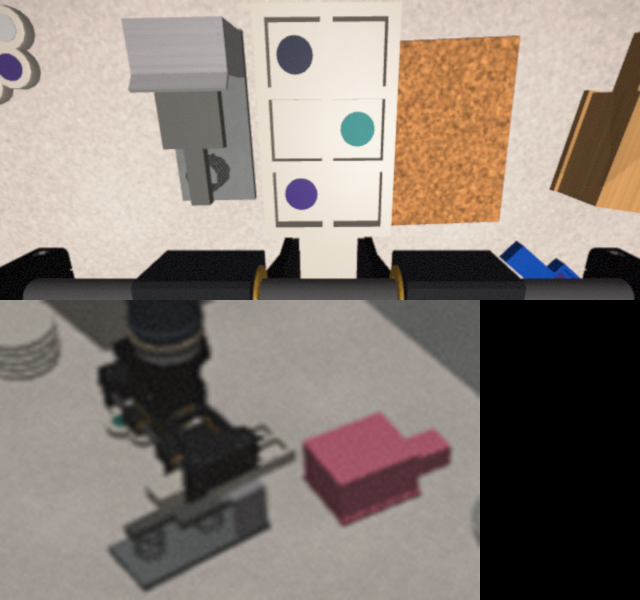

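The wrist view shows the hood's far edge at (123,19)–(222,16), the base's near edge at (183,201)–(256,198) and the tongue's end at (192,205)–(211,204). The palette is held by its handle.

Run:
```python
from h import *
np.set_printoptions(precision=4,suppress=True)
d=np.load("w4.npz");P=(d['p'],d['q'])
r=lambda u,z:ray("wrist",u,z,P)[:2]
b=np.array([r((183,201),.01),r((256,198),.01)]);h=np.array([r((123,19),.07),r((222,16),.07)]);t=np.array([r((192,205),.062),r((211.5,204.5),.062)]);f=np.array([r((163,150),.062),r((222,149),.062)])
for k in(b,h,t,f):print(k.tolist(),np.linalg.norm(k[0]-k[1]),k.mean(0))
x=h.mean(0)-b.mean(0);print(np.linalg.norm(x),np.degrees(np.arctan2(x[1],x[0])));x/=np.linalg.norm(x)
print("origins",b.mean(0)+.115*x,h.mean(0)-.057*x,t.mean(0)+.105*x,f.mean(0)+.05*x)
R=Ro.from_quat(P[1]).as_matrix()
print("tool",R, np.degrees(np.arctan2(R[1,0],R[0,0])))
# palette pitch: expected corner pixels for pitches (nose down +)
for pit in(-4,-2,0,2,4,6):
    c,s=np.cos(np.radians(pit)),np.sin(np.radians(pit));o=[]
    for X,y in((.116,.03),(.116,-.03),(.016,.03),(.016,-.03)):
        z=-.0037; o.append(proj("wrist",P[0]+R@np.array([X*c-s*z,-y,z*c+s*X]),P).round(0).tolist())
    print(pit,o)
```

```text
[[0.4157068141161565, 0.2818748458324952], [0.4207328307627585, 0.19855373137877327]] 0.08347256409828413 [0.4182 0.2402]
[[0.5885047088299449, 0.28699723857971254], [0.5921037839092117, 0.20602577514422127]] 0.08105141104454197 [0.5903 0.2465]
[[0.42766559493723577, 0.24993533807449247], [0.4285151533445999, 0.23081092127054464]] 0.019143277346855874 [0.4281 0.2404]
[[0.48098496771027377, 0.27161925461780756], [0.4828814627381787, 0.21654422420538305]] 0.05510767340688911 [0.4819 0.2441]
0.1721996048692603 2.0957335847391723
origins [0.5331 0.2444] [0.5333 0.2444] [0.533  0.2442] [0.5319 0.2459]
tool [[ 0.9998  0.0183  0.0001]
 [ 0.0183 -0.9998 -0.0004]
 [ 0.0001  0.0004 -1.    ]] 1.050173492262566
-4 [[248.0, -0.0], [407.0, -0.0], [266.0, 238.0], [390.0, 238.0]]
-2 [[250.0, 2.0], [405.0, 2.0], [266.0, 238.0], [390.0, 238.0]]
0 [[252.0, 4.0], [403.0, 4.0], [266.0, 237.0], [390.0, 237.0]]
2 [[254.0, 7.0], [401.0, 7.0], [266.0, 236.0], [390.0, 236.0]]
4 [[257.0, 10.0], [399.0, 10.0], [266.0, 236.0], [389.0, 236.0]]
6 [[259.0, 13.0], [397.0, 13.0], [267.0, 235.0], [389.0, 235.0]]
```

Feeder estimates agree within 1–2 mm: origin (0.533, 0.244), yaw ~2.2°. The palette is level in the grip. I'll line it up over the follower.

jog_arm(
  motion=[0,-0.3,0,0,0,-0.29,1,-0.15,-0.6,0,0,0,0,1,-0.2,-0.7,0,0,0,0,1,-0.2,-0.7,0,0,0,0,1,-0.15,-0.6,0.3,0,0,0,1,-0.07,-0.19,0.5,0,0,0,1,0,0,0.6,0,0,0,1,0,0,0.6,0,0,0,1,0,0,0.6,0,0,0,1,0,0,0.4,0,0,0,1,0,0,0.2,0,0,0,1,0,0,0,0,0,0,1],
)

```text
time: 15.4
position: [0.4124, 0.24, 0.0898]
tool_rot: [1.0, 0.019, -0.001, 0.0]
ft_force: [0.0, 0.5, -1.9]
grip_width: 0.0278
grip_force: 34.0
```

Run:
```python
from h import *
o=robot.get_obs();R=Ro.from_quat(o['tool_rot']).as_matrix();a=np.radians(2.2);n=np.array([np.cos(a),np.sin(a)]);d=o['position'][:2]-[.533,.2443]
print(o['position'],np.degrees(np.arctan2(R[1,0],R[0,0])),"fdr xy",n@d,-n[1]*d[0]+n[0]*d[1],o['ft_force'],o['moment'])
```

```text
[0.4124347  0.2399976  0.08978906] 2.2110379011054224 fdr xy -0.12064158926176033 0.0003290080901186222 [ 0.04816377  0.47885225 -1.94472924] [ 0.0054154   0.14693985 -0.01270835]
```

jog_arm(
  motion=[0,0,0.2,0,0,0,1,0,0,0.15,0,0,0,1,0,0,0.1,0,0,0,1,0,0,0.1,0,0,0,1,0,0,0,0,0,0,1],
)

```text
time: 16.02
position: [0.4127, 0.2399, 0.0685]
tool_rot: [1.0, 0.019, 0.0, -0.0]
ft_force: [-1.0, -0.5, 2.7]
grip_width: 0.0277
grip_force: 34.0
```

jog_arm(
  motion=[0,0,0.1,0,0,0,1,0,0,0.1,0,0,0,1,0,0,0.1,0,0,0,1,0,0,0,0,0,0,1,0,0,0,0,0,0,1],
)

```text
time: 16.65
position: [0.4127, 0.2399, 0.0565]
tool_rot: [1.0, 0.019, 0.0, -0.0]
ft_force: [-0.6, -0.4, 6.9]
grip_width: 0.0277
grip_force: 34.0
```

Run:
```python
from h import *
o=robot.get_obs(); im=robot.camera("wrist");P=(o['position'],o['tool_rot']);R=Ro.from_quat(P[1]).as_matrix()
print(P,o['ft_force'],o['moment'],o['grip_force'])
for pit in(-8,-4,0,4):
    c,s=np.cos(np.radians(pit)),np.sin(np.radians(pit));q=[]
    for X,y in((.116,.03),(.116,-.03),(.016,.03),(.016,-.03)):
        z=-.0037; q.append(proj("wrist",P[0]+R@np.array([X*c-s*z,-y,z*c+s*X]),P).round(0).tolist())
    print(pit,q)
s=robot.camera("side"); u=proj("side",P[0]+[.07,0,0]).astype(int)
v=cv2.resize(s[u[1]-40:u[1]+40,u[0]-64:u[0]+64],(480,300),interpolation=cv2.INTER_CUBIC)
cv2.imwrite("pics/w5.png",cv2.vconcat([im[:300],cv2.copyMakeBorder(v,0,0,0,160,cv2.BORDER_CONSTANT)]))
```

```text
(array([0.41270235, 0.23993887, 0.05652806]), array([ 9.99814695e-01,  1.92494586e-02,  1.78280758e-04, -5.54673557e-05])) [-0.56270056 -0.43289423  6.85017747] [-0.03658383  0.25698546 -0.03703349] 33.956632018089294
-8 [[243.0, -3.0], [412.0, -4.0], [265.0, 240.0], [390.0, 240.0]]
-4 [[248.0, -0.0], [407.0, -0.0], [266.0, 238.0], [390.0, 238.0]]
0 [[252.0, 4.0], [403.0, 4.0], [266.0, 237.0], [390.0, 237.0]]
4 [[257.0, 10.0], [399.0, 10.0], [266.0, 236.0], [389.0, 236.0]]
```

View pics/w5.png

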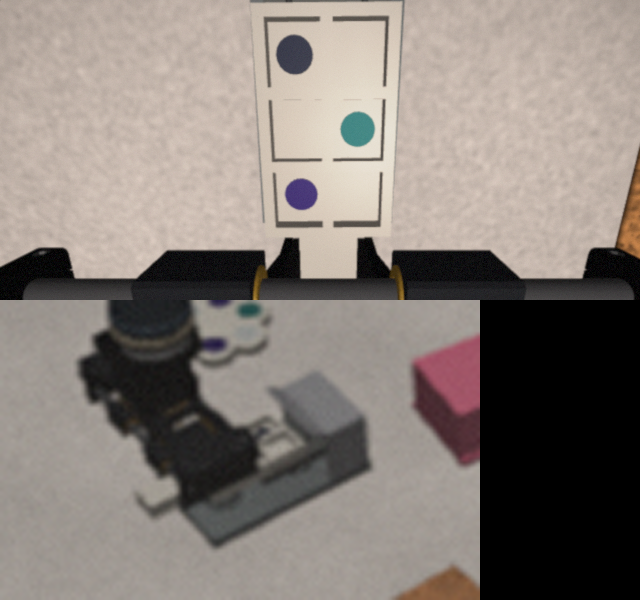

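The palette is still level (far corners ~(251,3) and (403,3)). The follower is about 18 mm down at ~9 N. Sliding in.

jog_arm(
  motion=[0,0,0.03,0,0,0,1,0.1,0,0,0,0,0,1,0.15,0,0,0,0,0,1,0.15,0,0,0,0,0,1,0.15,0,0,0,0,0,1,0.15,0,0,0,0,0,1,0,0,0,0,0,0,1],
)

```text
time: 17.62
position: [0.4396, 0.2408, 0.0552]
tool_rot: [1.0, 0.019, -0.001, 0.0]
ft_force: [-1.3, -0.2, 6.2]
grip_width: 0.0274
grip_force: 34.0
```

jog_arm(
  motion=[0.15,0,0,0,0,0,1,0.15,0,0,0,0,0,1,0.15,0,0,0,0,0,1,0.12,0,0,0,0,0,1,0.08,0,0,0,0,0,1,0,0,0,0,0,0,1],
)

```text
time: 18.38
position: [0.465, 0.2418, 0.0551]
tool_rot: [1.0, 0.019, -0.002, 0.0]
ft_force: [-4.2, -0.7, 6.8]
grip_width: 0.0276
grip_force: 34.0
```

jog_arm(
  motion=[0.04,0,0,0,0,0,1,0,0,0,0,0,0,1],
)

```text
time: 18.62
position: [0.4661, 0.2418, 0.0551]
tool_rot: [1.0, 0.019, -0.002, 0.0]
ft_force: [-4.5, -0.8, 6.7]
grip_width: 0.0277
grip_force: 34.0
```

jog_arm(
  motion=[0.03,0,0,0,0,0,1,0,0,0,0,0,0,1],
)

```text
time: 18.88
position: [0.4672, 0.2418, 0.055]
tool_rot: [1.0, 0.019, -0.002, 0.0]
ft_force: [-4.6, -0.8, 5.8]
grip_width: 0.0279
grip_force: 34.0
```

jog_arm(
  motion=[0.03,0,0,0,0,0,1,0,0,0,0,0,0,1],
)

```text
time: 19.12
position: [0.4676, 0.2418, 0.055]
tool_rot: [1.0, 0.019, -0.003, 0.0]
ft_force: [-4.9, -0.0, 7.5]
grip_width: 0.0278
grip_force: 34.0
```

jog_arm(
  motion=[0.02,0,0,0,0,0,1,0,0,0,0,0,0,1],
)

```text
time: 19.38
position: [0.4677, 0.2418, 0.0549]
tool_rot: [1.0, 0.019, -0.004, 0.001]
ft_force: [-6.9, -0.4, 6.9]
grip_width: 0.0279
grip_force: 34.0
```

The tool has stopped advancing at the predicted stop position and the force is rising, so it is home. I'll let the spring raise it to the hood, then release.

jog_arm(
  motion=[-0.02,0,-0.05,0,0,0,1,0,0,-0.05,0,0,0,1,0,0,-0.02,0,0,0,1,0,0,0,0,0,0,1],
)

```text
time: 19.88
position: [0.4676, 0.2418, 0.0595]
tool_rot: [1.0, 0.019, -0.003, 0.0]
ft_force: [-4.8, 0.4, 3.9]
grip_width: 0.0281
grip_force: 34.0
```

jog_arm(
  motion=[0,0,0,0,0,0,0.2,0,0,0,0,0,0,0,0,0,0,0,0,0,-0.5,0,0,0,0,0,0,-0.6,0,0,0,0,0,0,-0.6,0,0,0,0,0,0,-0.6],
)

```text
time: 20.62
position: [0.4707, 0.2421, 0.0599]
tool_rot: [1.0, 0.019, 0.0, -0.0]
ft_force: [0.3, 0.3, 1.3]
grip_width: 0.0685
grip_force: 0.0
```

jog_arm(
  motion=[0,0,-0.2,0,0,0,-0.6,0,0,-0.5,0,0,0,-0.6,0,0,-0.8,0,0,0,-0.8,-0.3,0,-0.9,0,0,0,-0.8,-0.5,0,-0.9,0,0,0,-1,0,0,-0.9,0,0,0,-1,0,0,0,0,0,0,-1],
)

```text
time: 21.5
position: [0.4403, 0.2416, 0.2313]
tool_rot: [1.0, 0.019, 0.004, -0.001]
ft_force: [0.4, -0.1, -0.1]
grip_width: 0.0866
grip_force: 0.0
```

Run:
```python
from h import *
o=robot.get_obs(); im=robot.camera("wrist");np.savez("w6.npz",p=o['position'],q=o['tool_rot']);print(o['position'],o['time'],o['ft_force'])
s=robot.camera("side"); u=proj("side",np.array([.5,.244,.05])).astype(int)
v=cv2.resize(s[u[1]-40:u[1]+40,u[0]-64:u[0]+64],(480,300),interpolation=cv2.INTER_CUBIC)
cv2.imwrite("pics/w6.png",cv2.vconcat([im[:300],cv2.copyMakeBorder(v,0,0,0,160,cv2.BORDER_CONSTANT)]))
```

```text
[0.44034675 0.24157997 0.23134145] 21.5 [ 0.43432648 -0.10640368 -0.06735003]
```

View pics/w6.png

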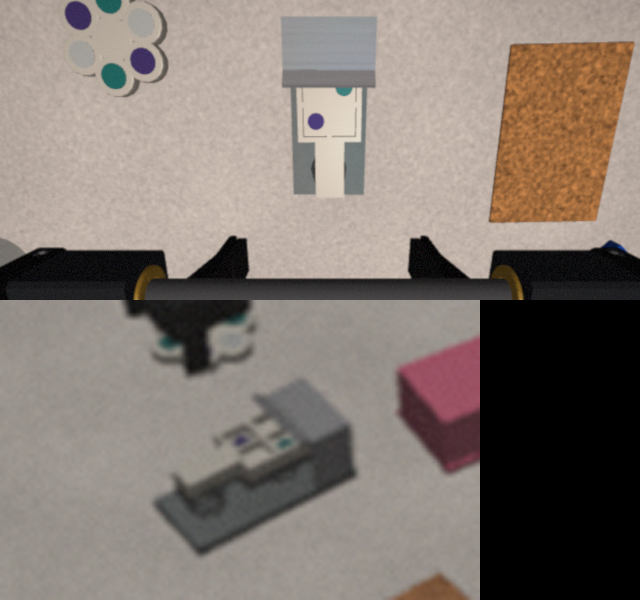

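The palette sits under the hood, level on the follower. Its broad end's rear edge is at row 142 (298–362) and the handle end at row 197 (316–344). I'll check how far it went in.

Run:
```python
from h import *
d=np.load("w6.npz");P=(d['p'],d['q']);a=np.radians(2.2);n=np.array([np.cos(a),np.sin(a)])
for u,z in(((298,142),.064),((362,142),.064),((316,197),.064),((344,197),.064),((281,16),.07),((377,16),.07),((294,194),.01),((365,194),.01)):
    w=ray("wrist",u,z,P)[:2]-[.533,.2443];print(u,(1e3*n@w).round(1),(1e3*(-n[1]*w[0]+n[0]*w[1])).round(1))
```

```text
(298, 142) -49.2 30.0
(362, 142) -49.2 -31.4
(316, 197) -103.9 13.3
(344, 197) -103.9 -14.8
(281, 16) 57.8 41.2
(377, 16) 57.7 -40.6
(294, 194) -115.2 41.3
(365, 194) -115.2 -41.9
```

The palette is home: its origin is at feeder x ≈ +1 mm, against the stop, level and straight. Handing in.

```bash
python3 -c "
from rig import robot
print(robot.hand_in())"
```

```text
the job is handed in; nothing more can be done
None
```

The palette is fully home in the feeder, held level under the hood with its handle sticking out, and the job was handed in at about 21.6 s; the hand-in call returned no verdict.

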